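# Refit and reload the condiment carousel

## Task

Put the condiment carousel back together: first lift the empty sage-green caddy by its metal collar, turn it until its keyway lines up with the key on the turntable's spindle, and let it down until it sits fully home on the turntable. Then stand the wooden pepper mill in the wide cup, the salt shaker in the cup across from it so that both sides of the table can reach one, and the two black-capped spice jars in the two cups between them, one on each side (either way round). Keep the four condiments upright throughout and leave the onion, the garlic and the teaspoon where they are.

Things in the scene. Friction and masses are not known exactly. Their poses are not given: they have to be found in the camera images.
- turntable: Metal disc 190 mm wide on a fixed black foot; turns stiffly (0.12 N m) about the vertical. Origin on the axis, at the disc's underside, 12 mm over the worktop; disc top at z=8 mm. Round spindle on it, 22 mm diameter, tip at z=68, nose tapered from z=58. Brass key on the spindle's +x side: 5 mm wide, out to 16 mm from the axis, up to z=50. Black line on the disc from key to rim marks +x.
- caddy: Sage green, 0.45 kg. Origin: centre of flat underside, z up. Collar (lifting grip): square metal tube 44 mm outside, faces square to x and y, 75 high; bore 25 goes right through, keyway 8 wide at +x, 17.5 from axis. Cups: rims 28 high, floors z=6. Wide cup, inside 72, at x=+72,y=0; small cups, inside 56, at (-70,0), (0,70), (0,-70). Seated: underside on disc top, same yaw as turntable.
- pepper_mill: Wooden pepper mill, standing, 190 mm tall, 0.18 kg, base 58 mm in diameter, body 58 mm at most up to z = 137 mm, then a round head 50 mm across centred at about z = 158 mm with a small knob on top. Origin at the centre of its underside, z up. The head does not turn or come off and is a good place to grip.
- salt_shaker: Salt shaker, standing, clear body with a grey cap, 90 mm tall, 0.1 kg, 44 mm in diameter up to z = 66 mm, narrower above. Origin at the centre of its underside, z up.
- spice_jar_1: Spice jar, standing, with black cap and white and blue label, 41 mm in diameter, 105 mm tall, 0.11 kg. Origin at the centre of its underside, z up.
- spice_jar_2: Spice jar, standing, with black cap and black label, 41 mm in diameter, 105 mm tall, 0.11 kg. Origin at the centre of its underside, z up.
- onion: Brown onion, 75 mm across, 77 mm tall: a bystander. Origin at the centre of its underside.
- garlic: Bulb of garlic, 60 mm across, 59 mm tall: a bystander. Origin at the centre of its underside.
- teaspoon: Teaspoon lying between the condiments, 130 x 26 x 11 mm, long axis x: a bystander. Origin at the centre of its underside.

How it is judged (in metres and radians):
On the way:
1. the caddy, with nothing in it yet, sits fully home on the turntable (x of caddy in the frame of turntable between -0.004 and 0.004 m and y of caddy in the frame of turntable between -0.004 and 0.004 m and z of caddy in the frame of turntable below 0.0115 m and angle between the x axis of caddy and the x axis of turntable, either way round below 0.2 rad and angle between caddy's own z axis and vertical below 0.05 rad and horizontal distance between each of pepper_mill, salt_shaker, spice_jar_1, spice_jar_2 and caddy above 0.1 m), for 0.2 s.
At the end, for the whole second after the job is handed in: Caddy home on the turntable (4 mm off axis, 3.5 mm up, 0.05 rad tilt, 0.2 rad yaw at most); mill in the wide cup, salt across from it, one spice jar in each cup between, each within 11.5 mm (x and y) of its cup's centre, down on the floor, upright within 0.1 rad; all let go and at rest (x of caddy in the frame of turntable between -0.004 and 0.004 m and y of caddy in the frame of turntable between -0.004 and 0.004 m and z of caddy in the frame of turntable below 0.0115 m and angle between the x axis of caddy and the x axis of turntable, either way round below 0.2 rad and angle between caddy's own z axis and vertical below 0.05 rad and x of pepper_mill in the frame of caddy between 0.0605 and 0.0835 m and y of pepper_mill in the frame of caddy between -0.0115 and 0.0115 m and z of each of pepper_mill, salt_shaker in the frame of caddy below 0.011 m and x of salt_shaker in the frame of caddy between -0.0815 and -0.0585 m and y of salt_shaker in the frame of caddy between -0.0115 and 0.0115 m and (((x of spice_jar_1 in the frame of caddy between -0.0115 and 0.0115 m and y of spice_jar_1 in the frame of caddy between 0.0585 and 0.0815 m and z of spice_jar_1 in the frame of caddy below 0.011 m) and (x of spice_jar_2 in the frame of caddy between -0.0115 and 0.0115 m and y of spice_jar_2 in the frame of caddy between -0.0815 and -0.0585 m and z of spice_jar_2 in the frame of caddy below 0.011 m)) or ((x of spice_jar_1 in the frame of caddy between -0.0115 and 0.0115 m and y of spice_jar_1 in the frame of caddy between -0.0815 and -0.0585 m and z of spice_jar_1 in the frame of caddy below 0.011 m) and (x of spice_jar_2 in the frame of caddy between -0.0115 and 0.0115 m and y of spice_jar_2 in the frame of caddy between 0.0585 and 0.0815 m and z of spice_jar_2 in the frame of caddy below 0.011 m))) and angle between each of pepper_mill, salt_shaker, spice_jar_1, spice_jar_2's own z axis and vertical below 0.1 rad and linear speed of each of caddy, pepper_mill, salt_shaker, spice_jar_1, spice_jar_2 below 0.02 m/s and contact force between the fingers and caddy below 0.1 N and contact force between the fingers and pepper_mill below 0.1 N and contact force between the fingers and salt_shaker below 0.1 N and contact force between the fingers and spice_jar_1 below 0.1 N and contact force between the fingers and spice_jar_2 below 0.1 N); the robot touches nothing.
It fails at once if a condiment was tipped (more than 0.6 rad) (angle between any of pepper_mill, salt_shaker, spice_jar_1, spice_jar_2's own z axis and vertical above 0.6 rad).
It fails at once if the onion, the garlic or the teaspoon was shifted by more than 30 mm (distance of any of onion, garlic, teaspoon from where it was at the start of the episode above 0.03 m).
It also fails if it takes over 144 s, if anything falls off the work surface, if the arm or the gripper's body presses on something with over 40 N, if the wrist force passes 120 N, or if a joint passes its speed limit or range.

## Robot

A 6-joint arm with a two-finger parallel gripper is mounted at the origin on a cart in front of the work surface, level with it; the furniture and walls round the work are solid. World frame = base frame: x ahead of the robot, y to its left, z up, the work surface at z = 0. Lengths are in m, angles in degrees, forces in N, time in s.
With the tool pointing down it reaches from about 0.3 to 0.75 m from the base axis. Payload 8.5 kg.
Tool frame: the origin (TCP) lies at the very end of the fingers, on their centre line; the grasp point (between the pads) lies 19 mm behind it; z points along the fingers, y is the line along which they close (so a half turn about z gives the same grasp; the last joint's range is limited). The gripper opens to 85 mm and grips with 20 to 120 N. Pads are 22 mm wide; open, the fingers measure 114 mm over their backs; the gripper's body (76 mm by 85 mm) begins 54 mm behind the grasp point. The pads swing forward as they close: fully open they stand 13 mm farther back than shut.
Start: joints at [-76.736, 21.807, 74.336, -0, 83.858, -12.336], TCP at [0.238, -0.496, 0.231] pointing down, gripper open.
Joint ranges: [-178.18, 178.18], [-50.72, 133.34], [12.68, 142.11], [-81.47, 261.47], [9.98, 163.14], [-165.26, 165.26]. Speed limits (degrees/s): [136.94, 136.94, 180, 180, 180, 180].

## Interface

Orientations are given as a 3x3 rotation matrix whose columns are the frame's x, y, z axes.
In Python, from rig import env, optics, spotter gives the robot as it stands.
- The arm moves only by the shell command python3 -m crank 'ROWS' [FORCE]. ROWS is JSON, one flat list of numbers, 5 for each row, row after row: the finger opening in cm, from 0 to 8.54, then the shift along the tool's x, y, z in cm, then the turn about the tool's z in rad. A call has exactly 8 rows; each row shifts and turns the commanded pose from where the row before left it, along the tool's axes as they then stand; what a row does not reach is not made up. A row lasts 1/12 s, in which the tool goes at most 41.7 mm and 7.16 degrees, less where a joint would pass 70% of its speed; a pose out of reach is approached as far as the arm can. A call is refused whole if a number of a shift passes 4.17 or a number of a turn 0.125, either way. A call with a gripper value outside its range is refused whole. The fingers move at their own pace and stop on an object; FORCE is the grip in N (left out, the last holds). Time passes only in rows, so rows that do not move let the fingers close, or fill a call up. It gives the time, the measured TCP pose, the force, the opening and the grip force at its end, in the units of the state.
- env.observe(): the state, without advancing time (a new reading comes with each control period).
- optics.get_image(name): name is "scene" or "top"; returns a dict with "color" (384x512x3 uint8, red, green, blue), "intrinsics" (3x3 intrinsics, pixels), "pose" (4x4, takes a point from camera to world coordinates). Camera axes: x right, y up, looking along -z (the intrinsics and any distortion apply to the point x, -y, -z); pixel columns grow to the right and rows downward; lengths in m; the calibration is good to about 2 mm. A picture is of the moment at which its call begins. There is no depth.
- env.close_job(): hands the job in; it is judged then, once.
Trained networks look in a picture, given as the dict that the camera call returned (one of the last four; its "shot" number tells which), for a name from the list of things; names that differ only in an ending like _2 or _b are one class to them, and where a whole thing is asked for, a point or a joint stands for the part that bears it (a point fixed in the world has none). Each returns a list of dicts, best first, with "score" (0 to 1); they miss things now and then, are a little off and sometimes report something else, mostly with a low value. They report only what shows in the picture. A call takes as long as a camera call.
- spotter.look_for(picture, query): "at" ([column, row] as shares, 0 to 1, of the picture: columns of its width, rows of its height, amid what is visible of it).
The state is a dict: "time_s": time; "q": joint angles; "qvel": joint speeds; "joint_efforts": joint torques, N m; "position": TCP position; "tool_rot": TCP orientation; "ft_force": force on the tool from outside, world axes, zero at the start; "wrist_torque": the same for the moment, N m; "grip_width": finger opening in m; "gripper_force": force on a finger pad.
Only numpy, scipy, OpenCV 4.12 (cv2) and the standard library are available. Lean on these libraries where they do the work, as an engineer would, in place of code of your own. Each camera call takes 0.05 s, during which the arm holds its last target. There are 200 camera calls.

## Working session

There is one attempt and no reset: what is moved stays moved. The work goes in short steps, Python scripts to look and compute and a shell command to move; the robot and the scene stay as the last step left them, time stands still between calls to the robot, and variables do not carry over. Pictures are saved under pics/ and viewed, at most 14 in all, crops included, and the job is handed in when it is done.

```bash
ls; mkdir -p pics; cat > h.py <<'E'
import numpy as np,cv2
from rig import env,optics,spotter
def shot(n,f=None):
    p=optics.get_image(n)
    if f: cv2.imwrite('pics/'+f,cv2.cvtColor(p['color'],cv2.COLOR_RGB2BGR))
    return p
def px2w(p,u,v,z):
    K=np.array(p['intrinsics']);T=np.array(p['pose'])
    d=np.linalg.inv(K)@[u,v,1];d=T[:3,:3]@[d[0],-d[1],-d[2]];o=T[:3,3]
    return o+d*(z-o[2])/d[2]
def w2px(p,X):
    K=np.array(p['intrinsics']);T=np.array(p['pose'])
    c=T[:3,:3].T@(np.array(X)-T[:3,3]);c=K@[c[0],-c[1],-c[2]];return c[:2]/c[2]
E
python3 - <<'E'
from h import *
for n in('scene','top'):
    p=shot(n,n+'0.png');print(n,p.keys(),np.round(p['intrinsics'],1).tolist(),np.round(p['pose'],3).tolist())
    for q,z in dict(turntable=.02,caddy=.03,pepper_mill=.15,salt_shaker=.05,spice_jar_1=.08,onion=.04,garlic=.03,teaspoon=.005).items():
        for d in spotter.look_for(p,q)[:3]:
            u,v=d['at'][0]*512,d['at'][1]*384
            print(q,round(d['score'],2),round(u),round(v),px2w(p,u,v,z).round(3)[:2])
s=env.observe();print(s['tool_rot'],s['position'],s['grip_width'],s['time_s'])
E
```

```text
pics
scene dict_keys(['color', 'intrinsics', 'pose', 'shot']) [[433.5, 0.0, 256.2], [0.0, 433.5, 195.1], [0.0, 0.0, 1.0]] [[-0.879, 0.331, -0.343, 0.197], [-0.476, -0.582, 0.659, 0.817], [0.018, 0.743, 0.669, 0.779], [0.0, 0.0, 0.0, 1.0]]
turntable 0.82 223 295 [0.499 0.376]
caddy 0.7 223 294 [0.496 0.38 ]
pepper_mill 0.39 132 286 [0.596 0.514]
pepper_mill 0.16 359 143 [ 0.387 -0.102]
salt_shaker 0.65 357 145 [ 0.42  -0.234]
spice_jar_1 0.92 282 145 [ 0.593 -0.089]
spice_jar_1 0.55 300 128 [ 0.585 -0.189]
onion 0.82 131 287 [0.665 0.463]
garlic 0.66 259 137 [ 0.699 -0.154]
teaspoon 0.58 222 296 [0.505 0.37 ]
top dict_keys(['color', 'intrinsics', 'pose', 'shot']) [[450.7, 0.0, 257.0], [0.0, 450.7, 200.0], [0.0, 0.0, 1.0]] [[0.013, 0.996, -0.085, 0.473], [-1.0, 0.011, -0.017, 0.085], [-0.016, 0.085, 0.996, 1.277], [0.0, 0.0, 0.0, 1.0]]
turntable 0.64 167 225 [0.506 0.357]
caddy 0.58 257 229 [0.499 0.105]
pepper_mill 0.84 338 254 [ 0.437 -0.098]
salt_shaker 0.71 387 256 [ 0.429 -0.246]
spice_jar_1 0.69 385 197 [ 0.587 -0.235]
spice_jar_1 0.51 335 190 [ 0.604 -0.103]
onion 0.97 131 168 [0.664 0.457]
garlic 0.59 355 154 [ 0.711 -0.166]
teaspoon 0.49 359 215 [ 0.543 -0.181]
[[ 9.01805629e-01  4.32141883e-01 -6.12005553e-06]
 [ 4.32141882e-01 -9.01805629e-01 -2.65978964e-05]
 [-1.70131655e-05  2.13414003e-05 -1.00000000e+00]] [ 0.2376569  -0.49598867  0.23133202] 0.08540463401889485 0.9
```

```bash
python3 - <<'E'
import cv2
a=cv2.imread('pics/top0.png');cv2.imwrite('pics/top0c.png',cv2.resize(a[125:290,100:420],(800,412),interpolation=cv2.INTER_CUBIC))
E
```

```text
(no output)
```

View pics/top0c.png

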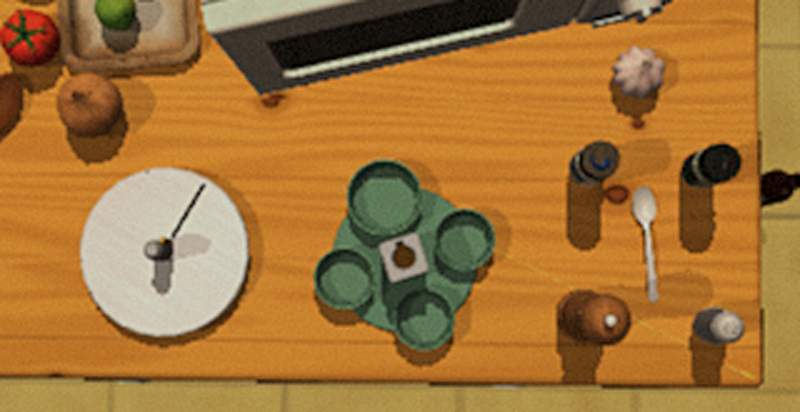

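View pics/scene0.png

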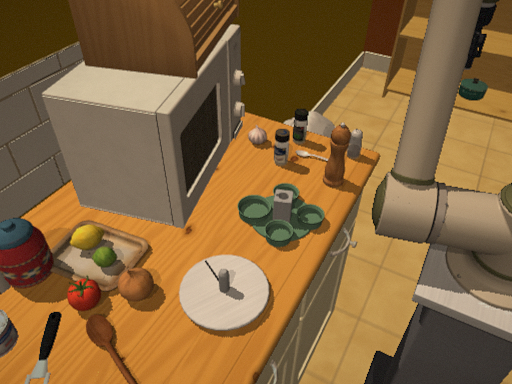

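The top view crop shows the turntable disc at about (164,253), with its line pointing up-right to (204,184). The caddy's collar is at (403,257) and its wide cup at (384,198). The jars are at (598,160) and (717,163), the mill knob at (610,321) and the salt cap at (727,326). Next I'll take finer measurements.

```bash
python3 - <<'E'
from h import *
p=shot('top')
im=cv2.cvtColor(p['color'],cv2.COLOR_RGB2BGR);hsv=cv2.cvtColor(im,cv2.COLOR_BGR2HSV)
def big(m,z0=None):
    c,_=cv2.findContours(m.astype(np.uint8),cv2.RETR_EXTERNAL,cv2.CHAIN_APPROX_NONE);return max(c,key=cv2.contourArea)
H,S,V=cv2.split(hsv)
yy,xx=np.mgrid[:384,:512]
reg=lambda a,b,c,d:(xx>a)&(xx<b)&(yy>c)&(yy<d)
c=big((S<70)&(V>120)&reg(125,205,185,265));e=cv2.fitEllipse(cv2.convexHull(c));print('disc',e,px2w(p,*e[0],.020)[:2])
dc=px2w(p,*e[0],.020)
m=(V<90)&reg(169,184,196,219);ys,xs=np.nonzero(m);print(len(xs))
pts=np.array([px2w(p,x,y,.020)[:2] for x,y in zip(xs,ys)])
r=pts-dc[:2];a=np.degrees(np.arctan2(r[:,1],r[:,0]));k=(np.hypot(*r.T)>.035);print('line ang',np.median(a[k]),a[k].std(),k.sum())
l=np.polyfit(pts[k][:,0],pts[k][:,1],1);print('slope ang',np.degrees(np.arctan(l[0])))
# collar top
m=(S<60)&(V>110)&reg(250,274,215,240);c=big(m);R=cv2.minAreaRect(c);print('collar',R,[px2w(p,*q,.075)[:2].round(4).tolist() for q in cv2.boxPoints(R)],px2w(p,*R[0],.075)[:2])
big4=cv2.resize(im[205:255,220:305],None,fx=8,fy=8,interpolation=cv2.INTER_CUBIC)[:, :]
b5=cv2.resize(im[175:270,320:405],None,fx=4,fy=4,interpolation=cv2.INTER_CUBIC)
b6=cv2.resize(im[205:240,150:185],None,fx=10,fy=10,interpolation=cv2.INTER_CUBIC)
cv2.imwrite('pics/a.png',big4);W=np.zeros((380,700,3),np.uint8);W[:,:340]=b5;W[:350,350:]=b6;cv2.imwrite('pics/b.png',W)
E
```

```text
disc ((165.2428741455078, 225.63067626953125), (66.09573364257812, 67.58433532714844), 40.88936996459961) [0.50483329 0.36190636]
19
line ang -28.736016726516613 0.7651067368002684 16
slope ang -29.824384293059925
collar ((261.1999816894531, 227.59999084472656), (16.443843841552734, 16.443843841552734), 71.56504821777344) [[0.5148, 0.1212], [0.5291, 0.0798], [0.4878, 0.0655], [0.4735, 0.1068]] [0.501289   0.09332373]
```

View pics/a.png

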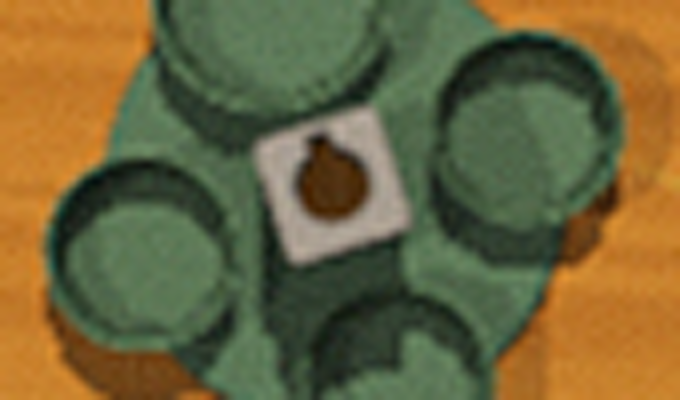

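View pics/b.png

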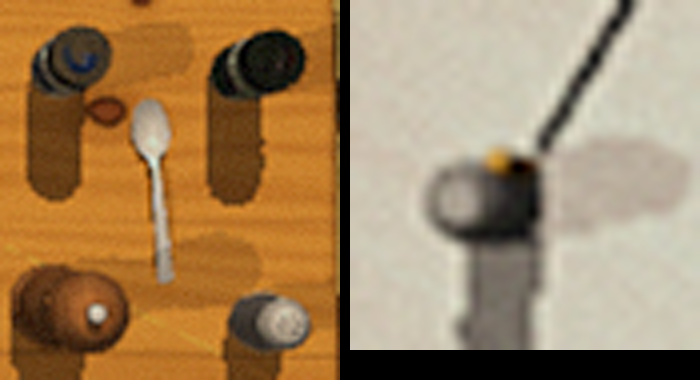

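The bore's keyway points up-left, which puts the caddy yaw at about +19° with its collar at (0.501, 0.093). The turntable is at (0.505, 0.362) with yaw about -29°. I'll move over the collar and triangulate the condiments at the same time.

```bash
python3 -m crank '[8.5,3.07,-2.61,0,0, 8.5,3.07,-2.61,0,0, 8.5,3.07,-2.61,0,0, 8.5,3.07,-2.61,0,0, 8.5,3.07,-2.61,0,0, 8.5,3.07,-2.61,0,0, 8.5,3.07,-2.61,0,0, 8.5,3.07,-2.61,0,0]' 60
python3 -m crank '[8.5,3.07,-2.61,0,0, 8.5,3.07,-2.61,0,0, 8.5,3.07,-2.61,0,0, 8.5,3.07,-2.61,0,0, 8.5,3.07,-2.61,0,0, 8.5,3.07,-2.61,0,0, 8.5,2,-1.7,0,0.11, 8.5,0,0,0,0]'
cat >> h.py <<'E'
def goto(x,y,z,yaw,from_cmd=None):
    """shift in tool axes (cm, with the turn made last) to reach the pose; yaw = heading of tool x, deg"""
    s=env.observe();R=np.array(s['tool_rot']);P=np.array(s['position'])
    y0=np.degrees(np.arctan2(R[1,0],R[0,0]));t=(y0-yaw+90)%180-90
    print('at',P.round(4),'yaw',round(y0,2),'shift cm',(R.T@(np.array([x,y,z])-P)*100).round(2),'turn',round(np.radians(t),3),'q6',round(s['q'][5],1),'t',round(s['time_s'],1))
E
python3 - <<'E'
from h import *
p=shot('top');q=shot('scene','s1.png')
for n,u,v,z in[('mill',343.9,253.1,.188),('salt',390.6,254.6,.088),('j1',340.1,188.4,.105),('j2',388.4,189.6,.105),('spindle',160.4,224.6,.08)]:
    X=px2w(p,u,v,z);print(n,X.round(4),w2px(q,X).round(1),w2px(q,[X[0],X[1],0]).round(1))
im=cv2.cvtColor(q['color'],cv2.COLOR_RGB2BGR)
cv2.imwrite('pics/s1c.png',cv2.resize(im[100:195,260:370],(770,665))[:600])
goto(.5013,.0933,.2,19.2)
E
```

```text
time_s: 1.62
position: [0.3692, -0.1998, 0.2316]
tool_rot: [[0.902, 0.432, 0.0], [0.432, -0.902, -0.0], [0.0, 0.001, -1.0]]
ft_force: [1.1, -0.7, 0.3]
grip_width: 0.0852
gripper_force: 0.0
time_s: 2.28
position: [0.4791, 0.047, 0.2312]
tool_rot: [[0.945, 0.328, 0.001], [0.328, -0.945, 0.001], [0.001, -0.001, -1.0]]
ft_force: [-1.1, -0.2, -0.1]
grip_width: 0.0848
gripper_force: 0.0
mill [ 0.4401 -0.1061  0.188 ] [342.2 123.7] [332.  181.1]
salt [ 0.4348 -0.245   0.088 ] [355.4 131. ] [350.4 155.7]
j1 [ 0.6051 -0.1114  0.105 ] [282. 132.] [279.9 162.1]
j2 [ 0.6033 -0.2367  0.105 ] [301.  111.6] [298.1 140.9]
spindle [0.5059 0.3617 0.08  ] [222.9 270.5] [224.1 293.9]
at [0.478  0.0438 0.2312] yaw 19.49 shift cm [ 3.84 -3.89  3.11] turn 0.005 q6 61.6 t 2.4
```

View pics/s1c.png

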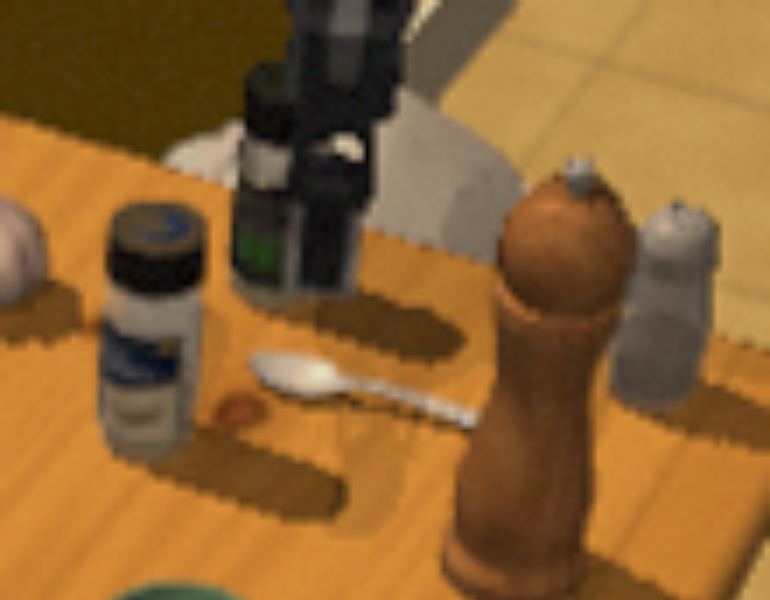

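The scene crop shows the mill knob at (580,170), the jar 1 cap at (160,222) and the salt cap at (683,215). All three agree with the triangulated positions to within about 2 px. Now I'll descend over the collar.

```bash
python3 -m crank '[8.5,2,-2,0,0, 8.5,1.84,-1.89,0,0.005, 8.5,0,0,0,0, 8.5,0,0,3.5,0, 8.5,0,0,3.5,0, 8.5,0,0,3,0, 8.5,0,0,2,0, 8.5,0,0,0,0]'
python3 -c "
from h import *
goto(.5013,.0933,.045,19.2)"
```

```text
time_s: 3.05
position: [0.4992, 0.0912, 0.108]
tool_rot: [[0.946, 0.325, -0.008], [0.325, -0.946, 0.0], [-0.007, -0.003, -1.0]]
ft_force: [-0.7, -0.2, -0.5]
grip_width: 0.0851
gripper_force: 0.0
at [0.4992 0.0912 0.108 ] yaw 18.98 shift cm [ 0.31 -0.12  6.3 ] turn -0.004 q6 68.0 t 3.0
```

```bash
python3 -m crank '[8.5,0.2,-0.1,2,0, 8.5,0,0,2,0, 8.5,0,0,1.5,0, 8.5,0,0,0.7,0, 8.5,0,0,0,0, 4.2,0,0,0,0, 4.2,0,0,0,0, 4.2,0,0,0,0]' 60
python3 -m crank '[4.2,0,0,0,0, 4,0,0,0,0, 4,0,0,0,0, 4,0,0,0,0, 4,0,0,0,0, 4,0,0,0,0, 4,0,0,0,0, 4,0,0,0,0]' 60
python3 -c "
from h import *
goto(.5059,.3619,.16,-29.4)
shot('top','t2.png');im=cv2.imread('pics/t2.png');cv2.imwrite('pics/t2c.png',cv2.resize(im[180:260,120:320],(800,320)))"
```

```text
time_s: 3.72
position: [0.5036, 0.0941, 0.0505]
tool_rot: [[0.945, 0.326, 0.002], [0.326, -0.945, -0.0], [0.002, 0.001, -1.0]]
ft_force: [0.2, -1.0, 0.3]
grip_width: 0.0512
gripper_force: 0.0
time_s: 4.38
position: [0.5035, 0.0942, 0.0506]
tool_rot: [[0.945, 0.326, 0.002], [0.326, -0.945, -0.0], [0.002, 0.001, -1.0]]
ft_force: [-2.1, -1.4, 7.4]
grip_width: 0.0425
gripper_force: 60.6
at [0.5035 0.0942 0.0506] yaw 19.01 shift cm [  8.97 -25.23 -10.95] turn 0.845 q6 68.3 t 4.4
```

View pics/t2c.png

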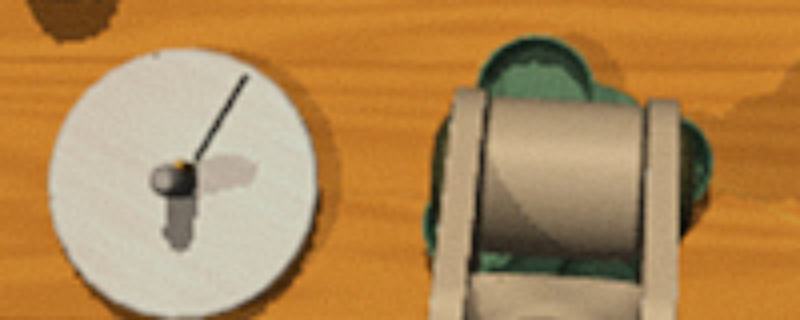

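```bash
python3 -m crank '[4,0,0,-1,0, 4,0,0,-2,0, 4,0,0,-2.5,0, 4,0,0,-2.5,0, 4,0,0,-2,0, 4,0,0,-1,0, 4,0,0,0,0, 4,0,0,0,0]' 60
python3 -m crank '[4,0.5,-1.2,0,0, 4,1,-2.85,0,0, 4,1.2,-3.4,0,0, 4,1.3,-3.6,0,0, 4,1.3,-3.6,0,0, 4,1.3,-3.6,0,0, 4,1.2,-3.4,0,0, 4,1.2,-3.35,0,0]'
python3 -m crank '[4,0,0,0,0.105, 4,0,0,0,0.105, 4,0,0,0,0.105, 4,0,0,0,0.105, 4,0,0,0,0.105, 4,0,0,0,0.105, 4,0,0,0,0.105, 4,0,0,0,0.105]'
python3 -m crank '[4,0,0,0,0, 4,0,0,0,0, 4,0,0,0,0, 4,0,0,0,0, 4,0,0,0,0, 4,0,0,0,0, 4,0,0,0,0, 4,0,0,0,0]'
python3 -c "
from h import *
goto(.5076,.3606,.15,-29.4)
p=shot('scene','s3.png');im=cv2.imread('pics/s3.png');cv2.imwrite('pics/s3c.png',cv2.resize(im[180:340,130:330],(750,600)))
print(w2px(p,[.5055,.3618,.02]),w2px(p,[.5055,.3618,.08]))"
```

```text
time_s: 5.1
position: [0.5027, 0.0942, 0.1592]
tool_rot: [[0.945, 0.326, 0.0], [0.326, -0.945, -0.0], [0.0, 0.0, -1.0]]
ft_force: [-0.1, -0.8, -4.0]
grip_width: 0.0427
gripper_force: 62.5
time_s: 5.77
position: [0.5056, 0.3616, 0.1574]
tool_rot: [[0.945, 0.326, -0.003], [0.326, -0.945, -0.001], [-0.003, 0.0, -1.0]]
ft_force: [1.8, 0.3, -4.0]
grip_width: 0.0432
gripper_force: 62.4
time_s: 6.43
position: [0.506, 0.3596, 0.1573]
tool_rot: [[0.871, -0.491, -0.003], [-0.491, -0.871, -0.001], [-0.002, 0.003, -1.0]]
ft_force: [-0.7, -0.1, -4.2]
grip_width: 0.0427
gripper_force: 62.9
time_s: 7.1
position: [0.5067, 0.3599, 0.1593]
tool_rot: [[0.874, -0.486, -0.0], [-0.486, -0.874, 0.0], [-0.0, -0.0, -1.0]]
ft_force: [0.2, -0.3, -4.4]
grip_width: 0.0427
gripper_force: 63.0
at [0.5067 0.3599 0.1593] yaw -29.1 shift cm [ 0.05 -0.11  0.93] turn 0.005 q6 143.6 t 7.1
[223.97179262 288.41252379] [223.0317113  270.57767746]
```

View pics/s3c.png

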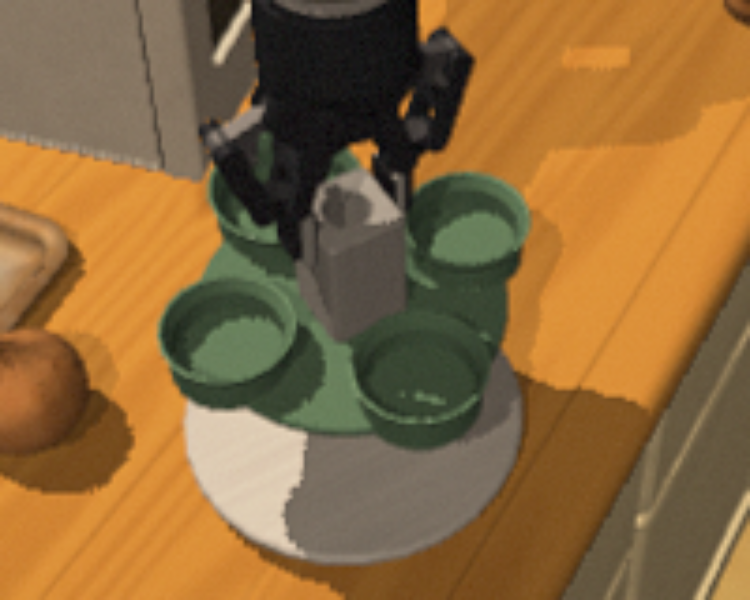

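The scene view shows the caddy over the disc with its bore at crop (345,205). I'll overlay the model collar to check its centring.

```bash
python3 - <<'E'
from h import *
p=shot('scene');im=cv2.cvtColor(p['color'],cv2.COLOR_RGB2BGR)
s=12;x0,y0=200,215;c=cv2.resize(im[y0:y0+50,x0:x0+60],None,fx=s,fy=s,interpolation=cv2.INTER_CUBIC)
a=np.radians(-29.2)
def dr(P,h,col):
    q=[w2px(p,[P[0]+r*np.cos(a+t),P[1]+r*np.sin(a+t),h]) for r,t in[(.0311,np.pi/4+k*np.pi/2) for k in range(4)]]
    q=((np.array(q)-[x0,y0]+.5)*s).astype(int);cv2.polylines(c,[q],True,col,1)
    q=[w2px(p,[P[0]+.0125*np.cos(t),P[1]+.0125*np.sin(t),h]) for t in np.linspace(0,6.28,30)]
    q=((np.array(q)-[x0,y0]+.5)*s).astype(int);cv2.polylines(c,[q],True,col,1)
dr((.5055,.3618),.184,(0,0,255))
cv2.imwrite('pics/ov.png',c)
for d in((.005,0,0),(0,.005,0),(0,0,.005)):print(w2px(p,np.array([.5055,.3618,.184])+d)-w2px(p,[.5055,.3618,.184]))
E
```

```text
[-2.29169839 -0.97651187]
[-1.43452085  1.74290398]
[-0.09716101 -1.84329974]
```

View pics/ov.png

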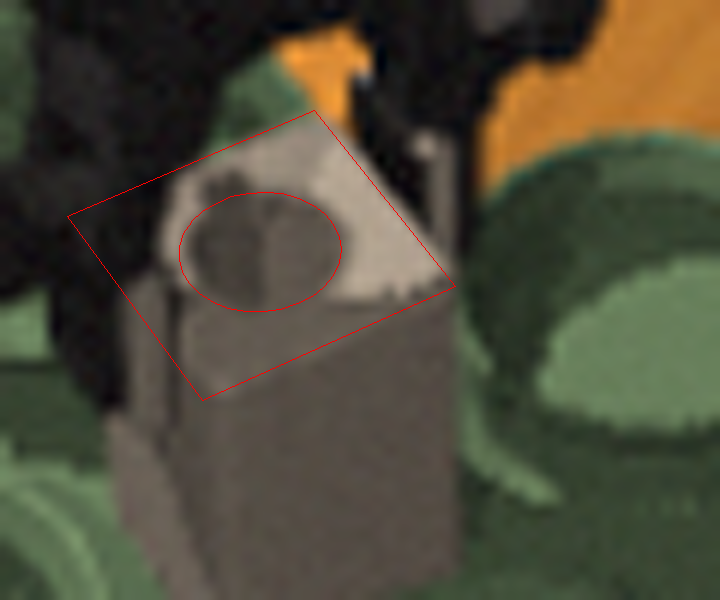

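The overlay agrees to within about 1 mm, with the seen bore 0.5 px to the right of the model. Small correction, then descend.

```bash
python3 -m crank '[4,0.04,-0.06,1,0.004, 4,0,0,1,0, 4,0,0,0.5,0, 4,0,0,0.3,0, 4,0,0,0.3,0, 4,0,0,0.3,0, 4,0,0,0.3,0, 4,0,0,0.3,0]'
python3 -m crank '[4,0,0,0.2,0, 4,0,0,0.2,0, 4,0,0,0.2,0, 4,0,0,0.2,0, 4,0,0,0.2,0, 4,0,0,0.2,0, 4,0,0,0.2,0, 4,0,0,0,0]'
```

```text
time_s: 7.87
position: [0.5074, 0.3603, 0.1192]
tool_rot: [[0.872, -0.49, 0.0], [-0.49, -0.872, 0.0], [0.0, -0.0, -1.0]]
ft_force: [0.2, 0.3, -4.4]
grip_width: 0.0426
gripper_force: 63.0
time_s: 8.53
position: [0.5072, 0.3602, 0.1049]
tool_rot: [[0.872, -0.49, -0.0], [-0.49, -0.872, -0.0], [-0.0, 0.0, -1.0]]
ft_force: [-0.5, 1.5, -4.0]
grip_width: 0.0429
gripper_force: 63.0
```

```bash
python3 -m crank '[4,0,0,0.4,0, 4,0,0,0.4,0, 4,0,0,0.4,0, 4,0,0,0.4,0, 4,0,0,0.4,0, 4,0,0,0.4,0, 4,0,0,0.3,0, 4,0,0,0.1,0]'
python3 -m crank '[4,0,0,0.1,0, 4,0,0,0.1,0, 4,0,0,0.1,0, 4,0,0,0.1,0, 4,0,0,0.1,0, 4,0,0,0.1,0, 4,0,0,0,0, 4,0,0,0,0]'
```

```text
time_s: 9.2
position: [0.5072, 0.3603, 0.0768]
tool_rot: [[0.872, -0.49, -0.0], [-0.49, -0.872, -0.0], [-0.0, 0.0, -1.0]]
ft_force: [-0.1, -0.2, -3.3]
grip_width: 0.0431
gripper_force: 63.0
time_s: 9.87
position: [0.5073, 0.3602, 0.0712]
tool_rot: [[0.872, -0.49, -0.0], [-0.49, -0.872, -0.0], [-0.0, 0.0, -1.0]]
ft_force: [0.2, 1.0, -4.4]
grip_width: 0.0431
gripper_force: 63.0
```

```bash
python3 -m crank '[4,0,0,0.05,0, 4,0,0,0.05,0, 4,0,0,0.05,0, 4,0,0,0.05,0, 4,0,0,0.05,0, 4,0,0,0,0, 4,0,0,0,0, 4,0,0,0,0]'
```

```text
time_s: 10.53
position: [0.5073, 0.3603, 0.0706]
tool_rot: [[0.872, -0.49, 0.001], [-0.49, -0.872, 0.0], [0.001, -0.001, -1.0]]
ft_force: [-4.0, -1.7, 10.4]
grip_width: 0.0432
gripper_force: 64.8
```

Contact at z = 0.0706, the expected seated height. I'll release, retreat and look.

```bash
python3 -m crank '[4.6,0,0,0,0, 5.5,0,0,0,0, 7,0,0,0,0, 8.5,0,0,0,0, 8.5,0,0,0,0, 8.5,0,0,0,0, 8.5,0,0,-1.5,0, 8.5,0,0,-2.5,0]'
python3 -m crank '[8.5,0,0,-3.5,0, 8.5,0,0,-3.5,0, 8.5,0,0,-3.5,0, 8.5,0,0,-3.5,0, 8.5,1.46,3.52,0,0, 8.5,1.46,3.52,0,0, 8.5,1.46,3.52,0,0, 8.5,1.46,3.52,0,0]'
python3 -m crank '[8.5,1.46,3.52,0,0, 8.5,1.46,3.52,0,0, 8.5,1.46,3.52,0,0, 8.5,1.46,3.52,0,0, 8.5,1.46,3.52,0,0, 8.5,1.46,3.52,0,0, 8.5,1.46,3.52,0,0, 8.5,1.46,3.52,0,0]'
python3 -m crank '[8.5,1.46,3.52,0,0, 8.5,1.46,3.52,0,0, 8.5,1.46,3.52,0,0, 8.5,1.46,3.52,0,0, 8.5,0,0,0,0, 8.5,0,0,0,0, 8.5,0,0,0,0, 8.5,0,0,0,0]'
python3 - <<'E'
from h import *
goto(.434,-.245,.04,-29.3)
p=shot('top','t4.png');im=cv2.imread('pics/t4.png');q=shot('scene')
s=6;x0,y0=125,185
c=cv2.resize(im[y0:y0+80,x0:x0+80],None,fx=s,fy=s,interpolation=cv2.INTER_CUBIC)
C=np.array([.5055,.3618])
def cir(P,r,h):
    w=((np.array([w2px(p,[P[0]+r*np.cos(t),P[1]+r*np.sin(t),h]) for t in np.linspace(0,6.28,40)])-[x0,y0]+.5)*s).astype(int);cv2.polylines(c,[w],True,(0,0,255),1)
a=np.radians(-29.2);R=np.array([[np.cos(a),-np.sin(a)],[np.sin(a),np.cos(a)]])
for v,r in[((.072,0),.036),((-.07,0),.028),((0,.07),.028),((0,-.07),.028),((0,0),.0125)]: 
    P=C+R@v;print(v,P.round(4));cir(P,r,.048 if r>.02 else .095)
W=np.zeros((480,760,3),np.uint8);W[:,:480]=c
cq=cv2.cvtColor(q['color'],cv2.COLOR_RGB2BGR)[205:335,160:290];W[:280,480:]=cv2.resize(cq,(280,280));cv2.imwrite('pics/t4c.png',W)
E
```

```text
time_s: 11.2
position: [0.5062, 0.3596, 0.1068]
tool_rot: [[0.872, -0.49, -0.005], [-0.49, -0.872, -0.002], [-0.003, 0.005, -1.0]]
ft_force: [-0.3, -0.5, -0.8]
grip_width: 0.0851
gripper_force: 0.0
time_s: 11.87
position: [0.4886, 0.2075, 0.2489]
tool_rot: [[0.872, -0.489, 0.0], [-0.489, -0.872, -0.0], [0.0, -0.0, -1.0]]
ft_force: [1.2, 0.0, 0.1]
grip_width: 0.0852
gripper_force: 0.0
time_s: 12.53
position: [0.4524, -0.0956, 0.249]
tool_rot: [[0.872, -0.49, 0.0], [-0.49, -0.872, -0.0], [0.0, -0.0, -1.0]]
ft_force: [0.9, 0.0, 0.0]
grip_width: 0.0851
gripper_force: 0.0
time_s: 13.2
position: [0.435, -0.2441, 0.2489]
tool_rot: [[0.872, -0.489, 0.0], [-0.489, -0.872, 0.0], [-0.0, -0.0, -1.0]]
ft_force: [-0.2, 0.0, -0.1]
grip_width: 0.0849
gripper_force: 0.0
at [ 0.435  -0.2441  0.2489] yaw -29.28 shift cm [-0.05  0.13 20.89] turn 0.0 q6 76.3 t 13.2
(0.072, 0) [0.5684 0.3267]
(-0.07, 0) [0.4444 0.396 ]
(0, 0.07) [0.5397 0.4229]
(0, -0.07) [0.4713 0.3007]
(0, 0) [0.5055 0.3618]
```

View pics/t4c.png

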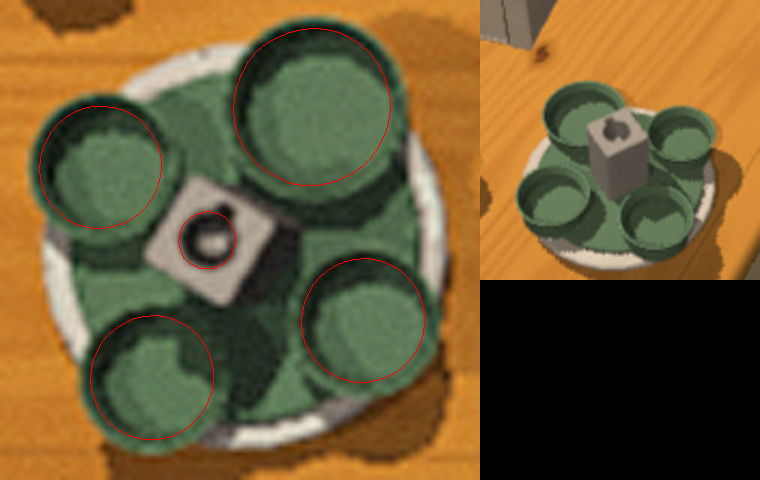

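The picture shows the caddy seated: the projected cup circles and bore match, and the spindle tip shows in the bore. Now the salt shaker.

```bash
python3 -m crank '[8.5,-0.05,0.1,3,0, 8.5,0,0,3.5,0, 8.5,0,0,3.5,0, 8.5,0,0,3.5,0, 8.5,0,0,3.5,0, 8.5,0,0,2.5,0, 8.5,0,0,1.3,0, 8.5,0,0,0.5,0]' 40
python3 -m crank '[8.5,0,0,0,0, 6,0,0,0,0, 4,0,0,0,0, 4,0,0,0,0, 4,0,0,0,0, 4,0,0,0,0, 4,0,0,0,0, 4,0,0,0,0]' 40
python3 -m crank '[4,0,0,0,0, 4,0,0,0,0, 4,0,0,0,0, 4,0,0,-1,0, 4,0,0,-2,0, 4,0,0,-2,0, 4,0,0,0,0, 4,0,0,0,0]' 40
python3 -c "
from h import *
goto(.4444,.396,.262,-29.3)"
```

```text
time_s: 13.97
position: [0.4335, -0.2444, 0.034]
tool_rot: [[0.872, -0.489, -0.003], [-0.489, -0.872, 0.003], [-0.004, -0.001, -1.0]]
ft_force: [-1.0, 0.1, 0.5]
grip_width: 0.0849
gripper_force: 0.0
time_s: 14.63
position: [0.4342, -0.2463, 0.0362]
tool_rot: [[0.872, -0.49, 0.001], [-0.49, -0.872, -0.001], [0.001, 0.001, -1.0]]
ft_force: [-1.5, -3.1, 2.5]
grip_width: 0.0404
gripper_force: 1.6
time_s: 15.3
position: [0.434, -0.2454, 0.086]
tool_rot: [[0.872, -0.49, 0.001], [-0.49, -0.872, 0.0], [0.0, -0.0, -1.0]]
ft_force: [-1.2, -0.2, -0.4]
grip_width: 0.0397
gripper_force: 0.0
at [ 0.434  -0.2454  0.086 ] yaw -29.34 shift cm [-30.52 -56.43 -17.59] turn -0.001 q6 76.2 t 15.3
```

The grip read zero force, so the salt shaker may not be held. Looking.

```bash
python3 - <<'E'
from h import *
p=shot('scene');q=shot('top')
a=cv2.cvtColor(p['color'],cv2.COLOR_RGB2BGR)[90:190,290:390];b=cv2.cvtColor(q['color'],cv2.COLOR_RGB2BGR)[200:300,320:420]
print(w2px(p,[.434,-.2454,.086])-[290,90],w2px(p,[.434,-.2454,0])-[290,90])
cv2.imwrite('pics/s5.png',cv2.resize(np.hstack([a,b]),(800,400),interpolation=cv2.INTER_CUBIC))
E
```

```text
[65.60667384 41.62206518] [60.69146321 65.69243859]
```

View pics/s5.png

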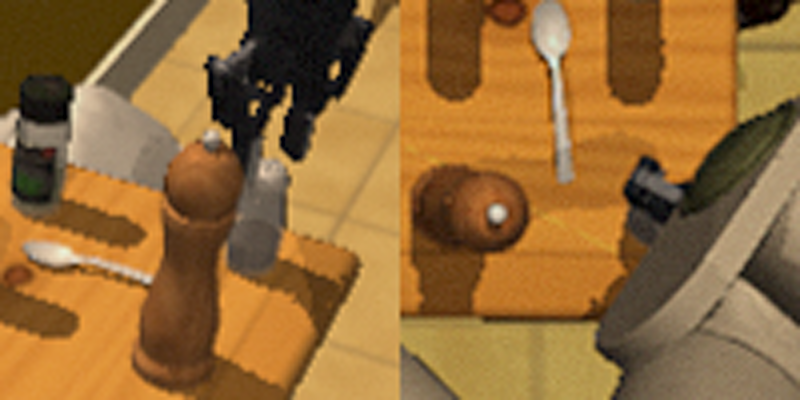

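The salt shaker still stands upright on the worktop, with its base at about (258,258) in the crop, below and beside the fingers. The fingers simply stopped at 40 mm without squeezing. I'll re-measure where it stands.

```bash
python3 - <<'E'
from h import *
p=shot('scene')
for d in spotter.look_for(p,'salt_shaker')[:2]:
    u,v=d['at'][0]*512,d['at'][1]*384;print(d['score'],u,v,px2w(p,u,v,.045))
print(px2w(p,354.3,154.3,0),px2w(p,358.3,130.5,.09))
goto(.434,-.2454,.036,-29.3)
E
```

```text
0.82 355.6864 146.112 [ 0.42314455 -0.23579128  0.045     ]
[ 0.42682872 -0.25755831  0.        ] [ 0.42777744 -0.24868999  0.09      ]
at [ 0.4336 -0.2453  0.0848] yaw -29.35 shift cm [ 0.06 -0.01  4.88] turn -0.001 q6 76.2 t 15.5
```

```bash
python3 -m crank '[8.5,0,0,0,0, 8.5,0,0,0,0, 8.5,0,0,0,0, 8.5,-0.35,0.1,0,0, 8.5,0,0,1.5,0, 8.5,0,0,2,0, 8.5,0,0,1,0, 8.5,0,0,0.4,0]' 40
python3 -m crank '[5,0,0,0,0, 2,0,0,0,0, 2,0,0,0,0, 2,0,0,0,0, 2,0,0,0,0, 2,0,0,0,0, 2,0,0,0,0, 2,0,0,0,0]' 40
python3 -m crank '[2,0,0,0,0, 2,0,0,-0.5,0, 2,0,0,-1,0, 2,0,0,-1.5,0, 2,0,0,-1,0, 2,0,0,0,0, 2,0,0,0,0, 2,0,0,0,0]' 40
```

```text
time_s: 16.17
position: [0.4296, -0.2444, 0.0354]
tool_rot: [[0.872, -0.49, -0.002], [-0.49, -0.872, 0.002], [-0.003, -0.001, -1.0]]
ft_force: [-0.3, 0.1, 0.4]
grip_width: 0.0851
gripper_force: 0.0
time_s: 16.83
position: [0.4309, -0.245, 0.0379]
tool_rot: [[0.872, -0.49, 0.002], [-0.49, -0.872, -0.001], [0.002, -0.0, -1.0]]
ft_force: [-0.4, 3.5, 6.8]
grip_width: 0.0369
gripper_force: 39.4
time_s: 17.5
position: [0.4302, -0.2448, 0.0764]
tool_rot: [[0.872, -0.49, -0.001], [-0.49, -0.872, 0.0], [-0.001, -0.0, -1.0]]
ft_force: [-0.1, -0.3, -1.2]
grip_width: 0.0365
gripper_force: 39.8
```

The salt shaker is held at about 40 N. I'll carry it high over the mill to its cup.

```bash
python3 -m crank '[2,0,0,-1.5,0, 2,0,0,-3,0, 2,0,0,-3.3,0, 2,0,0,-3.3,0, 2,0,0,-3.3,0, 2,0,0,-3,0, 2,0,0,-2,0, 2,0,0,0,0]'
python3 -m crank '[2,-0.8,-1.5,0,0, 2,-1.65,-3.1,0,0, 2,-1.65,-3.1,0,0, 2,-1.65,-3.1,0,0, 2,-1.65,-3.1,0,0, 2,-1.65,-3.1,0,0, 2,-1.65,-3.1,0,0, 2,-1.65,-3.1,0,0]'
python3 -m crank '[2,-1.65,-3.1,0,0, 2,-1.65,-3.1,0,0, 2,-1.65,-3.1,0,0, 2,-1.65,-3.1,0,0, 2,-1.65,-3.1,0,0, 2,-1.65,-3.1,0,0, 2,-1.65,-3.1,0,0, 2,-1.65,-3.1,0,0]'
python3 -m crank '[2,-1.65,-3.1,0,0, 2,-1.65,-3.1,0,0, 2,-1,-1.9,0,0, 2,-0.4,-0.8,0,0, 2,0,0,0,0, 2,0,0,0,0, 2,0,0,0,0, 2,0,0,0,0]'
python3 -c "
from h import *
goto(.4444,.396,.066,-29.3)"
```

```text
time_s: 18.17
position: [0.4313, -0.2457, 0.2742]
tool_rot: [[0.872, -0.49, 0.005], [-0.49, -0.872, -0.004], [0.006, 0.002, -1.0]]
ft_force: [-0.0, 0.4, -0.3]
grip_width: 0.037
gripper_force: 40.0
time_s: 18.83
position: [0.4357, 0.0195, 0.2692]
tool_rot: [[0.872, -0.49, -0.003], [-0.49, -0.872, 0.001], [-0.003, 0.001, -1.0]]
ft_force: [1.9, -1.8, -1.7]
grip_width: 0.037
gripper_force: 40.0
time_s: 19.5
position: [0.4423, 0.3003, 0.2688]
tool_rot: [[0.872, -0.49, -0.003], [-0.49, -0.872, -0.001], [-0.002, 0.003, -1.0]]
ft_force: [0.9, -0.8, -1.2]
grip_width: 0.0372
gripper_force: 40.0
time_s: 20.17
position: [0.4459, 0.398, 0.2708]
tool_rot: [[0.871, -0.491, -0.0], [-0.491, -0.871, -0.0], [0.0, 0.0, -1.0]]
ft_force: [0.7, -0.3, -1.7]
grip_width: 0.0369
gripper_force: 40.0
at [0.4459 0.398  0.2708] yaw -29.43 shift cm [-0.03  0.24 20.48] turn -0.002 q6 149.9 t 20.2
```

```bash
python3 -m crank '[2,-0.03,0.22,1.5,0, 2,0,0,3,0, 2,0,0,3.3,0, 2,0,0,3.3,0, 2,0,0,3,0, 2,0,0,2,0, 2,0,0,1,0, 2,0,0,0,0]'
python3 - <<'E'
from h import *
goto(.4444,.396,.064,-29.3)
p=shot('scene');c=cv2.cvtColor(p['color'],cv2.COLOR_RGB2BGR)
x0,y0,s=190,190,6;c=cv2.resize(c[y0:y0+100,x0:x0+100],None,fx=s,fy=s,interpolation=cv2.INTER_CUBIC)
for r,h,P in[(.028,.048,(.4444,.396)),(.022,.062,(.4444,.396))]:
    w=((np.array([w2px(p,[P[0]+r*np.cos(t),P[1]+r*np.sin(t),h]) for t in np.linspace(0,6.28,40)])-[x0,y0]+.5)*s).astype(int);cv2.polylines(c,[w],True,(0,0,255),1)
cv2.imwrite('pics/s6.png',c)
E
```

```text
time_s: 20.83
position: [0.4438, 0.3964, 0.0982]
tool_rot: [[0.871, -0.491, -0.003], [-0.491, -0.871, -0.002], [-0.002, 0.003, -1.0]]
ft_force: [0.1, -0.9, -1.0]
grip_width: 0.0368
gripper_force: 40.0
at [0.4438 0.3964 0.0982] yaw -29.41 shift cm [ 0.07 -0.01  3.42] turn -0.002 q6 149.8 t 20.8
```

View pics/s6.png

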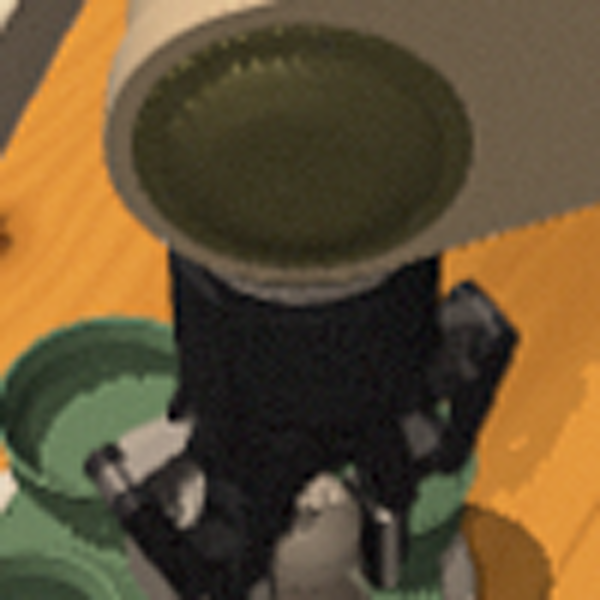

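The crop cut off the shaker's base; only its cap shows, at about (325,500). I'll lower it and watch the force.

```bash
python3 -m crank '[2,0.05,0,0.5,0, 2,0,0,0.5,0, 2,0,0,0.5,0, 2,0,0,0.5,0, 2,0,0,0.4,0, 2,0,0,0.3,0, 2,0,0,0.2,0, 2,0,0,0,0]'
python3 -m crank '[2,0,0,0.1,0, 2,0,0,0.1,0, 2,0,0,0.1,0, 2,0,0,0.1,0, 2,0,0,0,0, 2,0,0,0,0, 2,0,0,0,0, 2,0,0,0,0]'
```

```text
time_s: 21.55
position: [0.4446, 0.3972, 0.0704]
tool_rot: [[0.872, -0.49, -0.001], [-0.49, -0.872, -0.0], [-0.0, 0.001, -1.0]]
ft_force: [1.2, -0.6, -0.8]
grip_width: 0.0369
gripper_force: 40.0
time_s: 22.22
position: [0.4448, 0.3973, 0.0669]
tool_rot: [[0.872, -0.49, 0.0], [-0.49, -0.872, 0.0], [0.0, -0.0, -1.0]]
ft_force: [-0.4, -0.4, -1.5]
grip_width: 0.0372
gripper_force: 40.0
```

```bash
python3 -m crank '[2,0,0,0.1,0, 2,0,0,0.1,0, 2,0,0,0.1,0, 2,0,0,0.05,0, 2,0,0,0.05,0, 2,0,0,0.05,0, 2,0,0,0,0, 2,0,0,0,0]'
```

```text
time_s: 22.88
position: [0.4451, 0.3976, 0.0639]
tool_rot: [[0.872, -0.49, 0.002], [-0.49, -0.872, 0.001], [0.001, -0.002, -1.0]]
ft_force: [-3.0, -0.7, 9.9]
grip_width: 0.0369
gripper_force: 41.8
```

```bash
python3 -m crank '[3.8,0,0,0,0, 4.5,0,0,0,0, 6,0,0,0,0, 7,0,0,0,0, 7,0,0,0,0, 7,0,0,-1.5,0, 7,0,0,-3,0, 7,0,0,-3.5,0]'
python3 -m crank '[7,0,0,-3.5,0, 8.5,0,0,-3.5,0, 8.5,0,0,-3.5,0, 8.5,2.78,2.61,0,0, 8.5,2.78,2.61,0,0, 8.5,2.78,2.61,0,0, 8.5,2.78,2.61,0,0, 8.5,2.78,2.61,0,0]'
python3 -m crank '[8.5,2.78,2.61,0,0, 8.5,2.78,2.61,0,0, 8.5,2.78,2.61,0,0, 8.5,2.78,2.61,0,0, 8.5,2.78,2.61,0,0, 8.5,2.78,2.61,0,0, 8.5,2.78,2.61,0,0, 8.5,2.78,2.61,0,0]'
python3 -m crank '[8.5,2.78,2.61,0,0, 8.5,0,0,0,-0.112, 8.5,0,0,0,-0.112, 8.5,0,0,0,-0.112, 8.5,0,0,0,-0.112, 8.5,0,0,0,-0.112, 8.5,0,0,0,-0.112, 8.5,0,0,0,-0.112]'
python3 -m crank '[8.5,0,0,0,-0.112, 8.5,0,0,0,-0.112, 8.5,0,0,0,-0.112, 8.5,0,0,0,-0.112, 8.5,0,0,0,-0.112, 8.5,0,0,0,-0.112, 8.5,0,0,0,-0.112, 8.5,0,0,0,0]'
python3 - <<'E'
from h import *
goto(.605,-.1114,.041,60.7)
q=shot('top');p=shot('scene')
for n,im,z in(('salt_shaker',q,.08),('salt_shaker',p,.08),('spice_jar_1',q,.09),('spice_jar_1',p,.06)):
    for d in spotter.look_for(im,n)[:2]:
        u,v=d['at'][0]*512,d['at'][1]*384;print(n,d['score'],px2w(im,u,v,z))
E
```

```text
time_s: 23.55
position: [0.4439, 0.3967, 0.1415]
tool_rot: [[0.872, -0.49, -0.004], [-0.49, -0.872, -0.002], [-0.002, 0.004, -1.0]]
ft_force: [0.7, -0.9, 0.8]
grip_width: 0.0704
gripper_force: 0.0
time_s: 24.22
position: [0.502, 0.2137, 0.2473]
tool_rot: [[0.872, -0.49, -0.0], [-0.49, -0.872, 0.0], [-0.0, 0.0, -1.0]]
ft_force: [-0.4, 0.5, -0.2]
grip_width: 0.0851
gripper_force: 0.0
time_s: 24.88
position: [0.5936, -0.0775, 0.2472]
tool_rot: [[0.872, -0.49, -0.0], [-0.49, -0.872, 0.0], [-0.0, -0.0, -1.0]]
ft_force: [0.5, -0.6, 0.0]
grip_width: 0.0849
gripper_force: 0.0
time_s: 25.55
position: [0.6048, -0.112, 0.247]
tool_rot: [[0.962, 0.274, -0.0], [0.274, -0.962, 0.0], [-0.0, -0.0, -1.0]]
ft_force: [-0.2, 0.5, 0.1]
grip_width: 0.0848
gripper_force: 0.0
time_s: 26.22
position: [0.6049, -0.112, 0.2471]
tool_rot: [[0.489, 0.872, -0.0], [0.872, -0.489, 0.0], [-0.0, -0.0, -1.0]]
ft_force: [0.4, 0.6, 0.1]
grip_width: 0.0848
gripper_force: 0.0
at [ 0.6049 -0.112   0.2471] yaw 60.71 shift cm [ 6.000e-02 -1.000e-02  2.061e+01] turn 0.0 q6 7.8 t 26.2
salt_shaker 0.65 [0.43851214 0.39160973 0.08      ]
salt_shaker 0.73 [0.43512017 0.40316791 0.08      ]
spice_jar_1 0.66 [ 0.5846395  -0.21564047  0.09      ]
spice_jar_1 0.24 [0.4447767  0.39262387 0.09      ]
spice_jar_1 0.93 [ 0.59767416 -0.21446223  0.06      ]
spice_jar_1 0.89 [ 0.61622628 -0.1163167   0.06      ]
```

```bash
python3 -m crank '[8.5,0.05,0,3,0, 8.5,0,0,3.5,0, 8.5,0,0,3.5,0, 8.5,0,0,3.5,0, 8.5,0,0,3.2,0, 8.5,0,0,2,0, 8.5,0,0,1,0, 8.5,0,0,0.5,0]' 40
python3 -m crank '[6,0,0,0,0, 4,0,0,0,0, 2,0,0,0,0, 2,0,0,0,0, 2,0,0,0,0, 2,0,0,0,0, 2,0,0,0,0, 2,0,0,0,0]' 40
python3 -m crank '[2,0,0,0,0, 2,0,0,-0.5,0, 2,0,0,-2,0, 2,0,0,-3,0, 2,0,0,-3,0, 2,0,0,-2,0, 2,0,0,-1,0, 2,0,0,0,0]' 40
python3 -c "
from h import *
goto(.4713,.3007,.162,60.7)"
```

```text
time_s: 27.18
position: [0.6048, -0.1115, 0.0441]
tool_rot: [[0.493, 0.87, -0.002], [0.87, -0.493, 0.001], [-0.0, -0.002, -1.0]]
ft_force: [0.9, -0.1, -0.4]
grip_width: 0.0851
gripper_force: 0.0
time_s: 27.85
position: [0.6058, -0.1117, 0.0469]
tool_rot: [[0.493, 0.87, 0.002], [0.87, -0.493, -0.001], [0.0, 0.003, -1.0]]
ft_force: [-1.3, 1.5, 6.7]
grip_width: 0.0398
gripper_force: 39.1
time_s: 28.52
position: [0.6058, -0.1118, 0.1627]
tool_rot: [[0.493, 0.87, 0.004], [0.87, -0.493, -0.002], [0.001, 0.004, -1.0]]
ft_force: [0.4, 0.2, -1.3]
grip_width: 0.0404
gripper_force: 39.7
at [ 0.6058 -0.1118  0.1627] yaw 60.49 shift cm [ 29.27 -32.02  -0.05] turn -0.004 q6 8.1 t 28.5
```

```bash
python3 -m crank '[2,1.2,-1.3,0,0, 2,2.4,-2.62,0,0, 2,2.4,-2.62,0,0, 2,2.4,-2.62,0,0, 2,2.4,-2.62,0,0, 2,2.4,-2.62,0,0, 2,2.4,-2.62,0,0, 2,2.4,-2.62,0,0]'
python3 -m crank '[2,2.4,-2.62,0,0, 2,2.4,-2.62,0,0, 2,2.4,-2.62,0,0, 2,2.4,-2.62,0,0, 2,1.3,-1.5,0,0, 2,0.5,-0.5,0,-0.004, 2,0,0,0,0, 2,0,0,0,0]'
python3 -c "
from h import *
goto(.4713,.3007,.073,60.7)"
```

```text
time_s: 29.18
position: [0.5213, 0.1433, 0.1587]
tool_rot: [[0.493, 0.87, -0.003], [0.87, -0.493, -0.0], [-0.002, -0.003, -1.0]]
ft_force: [1.0, -0.5, -1.7]
grip_width: 0.0399
gripper_force: 39.7
time_s: 29.85
position: [0.4703, 0.3018, 0.1593]
tool_rot: [[0.489, 0.872, -0.002], [0.872, -0.489, -0.001], [-0.002, -0.001, -1.0]]
ft_force: [-0.0, -0.2, -2.0]
grip_width: 0.0399
gripper_force: 39.8
at [0.4703 0.3018 0.1593] yaw 60.73 shift cm [-0.04  0.15  8.63] turn 0.001 q6 49.8 t 29.9
```

```bash
python3 -m crank '[2,-0.04,0.15,1,0, 2,0,0,2,0, 2,0,0,2,0, 2,0,0,1.2,0, 2,0,0,0.6,0, 2,0,0,0.4,0, 2,0,0,0.3,0, 2,0,0,0,0]'
python3 -m crank '[2,0,0,0.2,0, 2,0,0,0.2,0, 2,0,0,0.15,0, 2,0,0,0.15,0, 2,0,0,0.1,0, 2,0,0,0,0, 2,0,0,0,0, 2,0,0,0,0]'
```

```text
time_s: 30.52
position: [0.4718, 0.301, 0.0852]
tool_rot: [[0.49, 0.872, 0.0], [0.872, -0.49, -0.0], [0.0, 0.0, -1.0]]
ft_force: [-0.0, -0.1, -0.5]
grip_width: 0.0399
gripper_force: 39.8
time_s: 31.18
position: [0.4715, 0.3015, 0.0774]
tool_rot: [[0.489, 0.872, 0.0], [0.872, -0.489, 0.0], [0.0, 0.0, -1.0]]
ft_force: [0.6, -0.4, -1.0]
grip_width: 0.04
gripper_force: 39.8
```

```bash
python3 -m crank '[2,0,0,0.15,0, 2,0,0,0.1,0, 2,0,0,0.1,0, 2,0,0,0.1,0, 2,0,0,0.05,0, 2,0,0,0.05,0, 2,0,0,0,0, 2,0,0,0,0]'
```

```text
time_s: 31.85
position: [0.4716, 0.3015, 0.0728]
tool_rot: [[0.489, 0.872, 0.001], [0.872, -0.489, 0.0], [0.001, 0.001, -1.0]]
ft_force: [-1.0, -0.7, 9.0]
grip_width: 0.0401
gripper_force: 40.7
```

```bash
python3 -m crank '[4.3,0,0,0,0, 5,0,0,0,0, 6,0,0,0,0, 7,0,0,0,0, 7,0,0,0,0, 7,0,0,-1.5,0, 7,0,0,-3,0, 7,0,0,-3.5,0]'
python3 -m crank '[7,0,0,-3.5,0, 8.5,0,0,-3.5,0, 8.5,0,0,-2.5,0, 8.5,-2.7,2.52,0,0, 8.5,-2.7,2.52,0,0, 8.5,-2.7,2.52,0,0, 8.5,-2.7,2.52,0,0, 8.5,-2.7,2.52,0,0]'
python3 -m crank '[8.5,-2.7,2.52,0,0, 8.5,-2.7,2.52,0,0, 8.5,-2.7,2.52,0,0, 8.5,-2.7,2.52,0,0, 8.5,-2.7,2.52,0,0, 8.5,-2.7,2.52,0,0, 8.5,-2.7,2.52,0,0, 8.5,-2.7,2.52,0,0]'
python3 -m crank '[8.5,-2.7,2.52,0,0, 8.5,-2.7,2.52,0,0, 8.5,0,0,0,0, 8.5,0,0,0,0, 8.5,0,0,0,0, 8.5,0,0,0,0, 8.5,0,0,0,0, 8.5,0,0,0,0]'
python3 -c "
from h import *
goto(.6033,-.2367,.045,60.7)
p=shot('scene')
for d in spotter.look_for(p,'spice_jar_2')[:3]:
    u,v=d['at'][0]*512,d['at'][1]*384;print(d['score'],u,v,px2w(p,u,v,.06))"
```

```text
time_s: 32.52
position: [0.4707, 0.301, 0.1513]
tool_rot: [[0.489, 0.872, -0.004], [0.872, -0.489, -0.002], [-0.003, -0.003, -1.0]]
ft_force: [1.1, 0.3, -0.1]
grip_width: 0.07
gripper_force: 0.0
time_s: 33.18
position: [0.5154, 0.1204, 0.2468]
tool_rot: [[0.489, 0.872, 0.0], [0.872, -0.489, 0.0], [0.0, 0.0, -1.0]]
ft_force: [1.3, -0.0, 0.7]
grip_width: 0.0847
gripper_force: 0.0
time_s: 33.85
position: [0.5857, -0.1668, 0.2467]
tool_rot: [[0.489, 0.872, -0.0], [0.872, -0.489, 0.0], [0.0, -0.0, -1.0]]
ft_force: [0.3, 1.1, -0.3]
grip_width: 0.0851
gripper_force: 0.0
time_s: 34.52
position: [0.6032, -0.2356, 0.2473]
tool_rot: [[0.488, 0.873, 0.0], [0.873, -0.488, -0.0], [0.0, 0.0, -1.0]]
ft_force: [-0.1, -0.5, -0.4]
grip_width: 0.0849
gripper_force: 0.0
at [ 0.6032 -0.2356  0.2473] yaw 60.8 shift cm [-0.09  0.05 20.23] turn 0.002 q6 -2.6 t 34.5
0.92 254.72 256.3968 [0.47523107 0.28330707 0.06      ]
0.72 298.2912 129.1008 [ 0.59682904 -0.21184911  0.06      ]
0.23 337.5104 157.59359999999998 [ 0.44456917 -0.1369807   0.06      ]
```

```bash
python3 -m crank '[8.5,-0.07,0.05,3,0, 8.5,0,0,3.5,0, 8.5,0,0,3.5,0, 8.5,0,0,3.5,0, 8.5,0,0,3.2,0, 8.5,0,0,2,0, 8.5,0,0,1,0, 8.5,0,0,0.5,0]' 40
python3 -m crank '[6,0,0,0,0, 4,0,0,0,0, 2,0,0,0,0, 2,0,0,0,0, 2,0,0,0,0, 2,0,0,0,0, 2,0,0,0,0, 2,0,0,0,0]' 40
python3 -m crank '[2,0,0,0,0, 2,0,0,-0.5,0, 2,0,0,-2,0, 2,0,0,-3,0, 2,0,0,-3.3,0, 2,0,0,-3.3,0, 2,0,0,-3,0, 2,0,0,-2,0]' 40
python3 -m crank '[2,0,0,-1,0, 2,0,0,0,0, 2,0,0,0,0, 2,0,0,0,0, 2,0,0,0,0, 2,0,0,0,0, 2,0,0,0,0, 2,0,0,0,0]' 40
python3 -c "
from h import *
goto(.5397,.4229,.22,60.7)"
```

```text
time_s: 35.28
position: [0.603, -0.2372, 0.0436]
tool_rot: [[0.489, 0.872, -0.002], [0.872, -0.489, 0.001], [0.0, -0.002, -1.0]]
ft_force: [1.0, -0.9, 0.7]
grip_width: 0.0853
gripper_force: 0.0
time_s: 35.95
position: [0.6037, -0.2378, 0.0465]
tool_rot: [[0.489, 0.872, 0.002], [0.872, -0.489, -0.001], [-0.0, 0.002, -1.0]]
ft_force: [-1.6, 0.7, 7.4]
grip_width: 0.0405
gripper_force: 38.7
time_s: 36.62
position: [0.6036, -0.2377, 0.2199]
tool_rot: [[0.489, 0.872, 0.004], [0.872, -0.489, -0.002], [-0.0, 0.005, -1.0]]
ft_force: [0.0, -1.0, -0.9]
grip_width: 0.04
gripper_force: 39.0
time_s: 37.28
position: [0.6032, -0.2375, 0.2253]
tool_rot: [[0.489, 0.872, -0.001], [0.872, -0.489, 0.0], [0.0, -0.001, -1.0]]
ft_force: [1.0, 0.7, -1.2]
grip_width: 0.0395
gripper_force: 39.0
at [ 0.6032 -0.2375  0.2253] yaw 60.72 shift cm [ 54.5  -37.84   0.57] turn 0.0 q6 -2.7 t 37.3
```

```bash
python3 -m crank '[2,1.4,-0.97,0,0, 2,2.8,-1.945,0,0, 2,2.8,-1.945,0,0, 2,2.8,-1.945,0,0, 2,2.8,-1.945,0,0, 2,2.8,-1.945,0,0, 2,2.8,-1.945,0,0, 2,2.8,-1.945,0,0]'
python3 -m crank '[2,2.8,-1.945,0,0, 2,2.8,-1.945,0,0, 2,2.8,-1.945,0,0, 2,2.8,-1.945,0,0, 2,2.8,-1.945,0,0, 2,2.8,-1.945,0,0, 2,2.8,-1.945,0,0, 2,2.8,-1.945,0,0]'
python3 -m crank '[2,2.8,-1.945,0,0, 2,2.8,-1.945,0,0, 2,2.8,-1.945,0,0, 2,1.7,-1.2,0,0, 2,1,-0.65,0,0, 2,0,0,0,0, 2,0,0,0,0, 2,0,0,0,0]'
python3 -c "
from h import *
goto(.5397,.4229,.0725,60.7)"
```

```text
time_s: 37.95
position: [0.5783, 0.0185, 0.2259]
tool_rot: [[0.489, 0.872, 0.0], [0.872, -0.489, -0.0], [0.0, 0.0, -1.0]]
ft_force: [0.3, 0.2, -1.0]
grip_width: 0.0398
gripper_force: 39.0
time_s: 38.62
position: [0.5521, 0.2901, 0.2258]
tool_rot: [[0.489, 0.872, 0.0], [0.872, -0.489, -0.0], [-0.0, 0.0, -1.0]]
ft_force: [1.3, -0.8, -0.7]
grip_width: 0.0401
gripper_force: 39.0
time_s: 39.28
position: [0.5401, 0.4219, 0.2258]
tool_rot: [[0.49, 0.872, -0.0], [0.872, -0.49, -0.0], [-0.0, 0.0, -1.0]]
ft_force: [0.2, 0.5, -1.4]
grip_width: 0.0402
gripper_force: 39.0
at [0.5401 0.4219 0.2258] yaw 60.68 shift cm [ 0.08 -0.08 15.33] turn -0.0 q6 57.5 t 39.3
```

```bash
python3 -m crank '[2,0.06,-0.06,1.5,0, 2,0,0,3,0, 2,0,0,3.3,0, 2,0,0,3,0, 2,0,0,1.8,0, 2,0,0,0.9,0, 2,0,0,0.5,0, 2,0,0,0,0]'
python3 -m crank '[2,0,0,0.2,0, 2,0,0,0.2,0, 2,0,0,0.15,0, 2,0,0,0.15,0, 2,0,0,0.1,0, 2,0,0,0,0, 2,0,0,0,0, 2,0,0,0,0]'
```

```text
time_s: 39.95
position: [0.54, 0.423, 0.0859]
tool_rot: [[0.49, 0.872, -0.0], [0.872, -0.49, -0.0], [-0.0, 0.0, -1.0]]
ft_force: [0.6, -0.5, -0.5]
grip_width: 0.0401
gripper_force: 39.0
time_s: 40.62
position: [0.5396, 0.4237, 0.0779]
tool_rot: [[0.489, 0.872, 0.0], [0.872, -0.489, 0.0], [0.0, 0.0, -1.0]]
ft_force: [-0.1, 0.1, -0.1]
grip_width: 0.0404
gripper_force: 39.0
```

```bash
python3 -m crank '[2,0,0,0.15,0, 2,0,0,0.1,0, 2,0,0,0.1,0, 2,0,0,0.1,0, 2,0,0,0.1,0, 2,0,0,0.05,0, 2,0,0,0,0, 2,0,0,0,0]'
```

```text
time_s: 41.28
position: [0.5396, 0.4237, 0.0725]
tool_rot: [[0.489, 0.872, 0.001], [0.872, -0.489, 0.0], [0.001, 0.0, -1.0]]
ft_force: [-2.7, -1.2, 5.3]
grip_width: 0.0401
gripper_force: 39.7
```

```bash
python3 -m crank '[4.3,0,0,0,0, 5,0,0,0,0, 6,0,0,0,0, 7,0,0,0,0, 7,0,0,0,0, 7,0,0,-1.5,0, 7,0,0,-3,0, 7,0,0,-3.5,0]'
python3 -m crank '[7,0,0,-3.5,0, 8.5,0,0,-3.5,0, 8.5,0,0,-3.5,0, 8.5,-3.65,1.23,0,0, 8.5,-3.65,1.23,0,0, 8.5,-3.65,1.23,0,0, 8.5,-3.65,1.23,0,0, 8.5,-3.65,1.23,0,0]'
python3 -m crank '[8.5,-3.65,1.23,0,0, 8.5,-3.65,1.23,0,0, 8.5,-3.65,1.23,0,0, 8.5,-3.65,1.23,0,0, 8.5,-3.65,1.23,0,0, 8.5,-3.65,1.23,0,0, 8.5,-3.65,1.23,0,0, 8.5,-3.65,1.23,0,0]'
python3 -m crank '[8.5,-3.65,1.23,0,0, 8.5,0,0,0,0, 8.5,0,0,0,0, 8.5,0,0,0,0, 8.5,0,0,0,0, 8.5,0,0,0,0, 8.5,0,0,0,0, 8.5,0,0,0,0]'
python3 -c "
from h import *
goto(.4401,-.1061,.14,60.7)
p=shot('top','t7.png');q=shot('scene');im=cv2.imread('pics/t7.png')
a=cv2.resize(im[185:265,125:205],(380,380));b=cv2.resize(cv2.cvtColor(q['color'],cv2.COLOR_RGB2BGR)[95:320,155:380],(380,380))
cv2.imwrite('pics/t7c.png',np.hstack([a,b]))"
```

```text
time_s: 41.95
position: [0.5388, 0.4232, 0.1507]
tool_rot: [[0.489, 0.872, -0.004], [0.872, -0.489, -0.002], [-0.004, -0.002, -1.0]]
ft_force: [1.0, -0.8, -0.2]
grip_width: 0.0703
gripper_force: 0.0
time_s: 42.62
position: [0.5032, 0.2328, 0.2568]
tool_rot: [[0.489, 0.872, 0.0], [0.872, -0.489, -0.0], [0.0, 0.0, -1.0]]
ft_force: [0.9, 0.5, -0.1]
grip_width: 0.0852
gripper_force: 0.0
time_s: 43.28
position: [0.4462, -0.0701, 0.257]
tool_rot: [[0.489, 0.872, 0.001], [0.872, -0.489, -0.0], [0.0, 0.001, -1.0]]
ft_force: [0.6, -0.1, 0.8]
grip_width: 0.0846
gripper_force: 0.0
time_s: 43.95
position: [0.44, -0.1056, 0.2568]
tool_rot: [[0.488, 0.873, 0.0], [0.873, -0.488, 0.0], [0.0, 0.0, -1.0]]
ft_force: [-0.5, 0.3, 1.2]
grip_width: 0.0849
gripper_force: 0.0
at [ 0.44   -0.1056  0.2568] yaw 60.81 shift cm [-0.04  0.03 11.68] turn 0.002 q6 0.7 t 44.0
```

View pics/t7c.png

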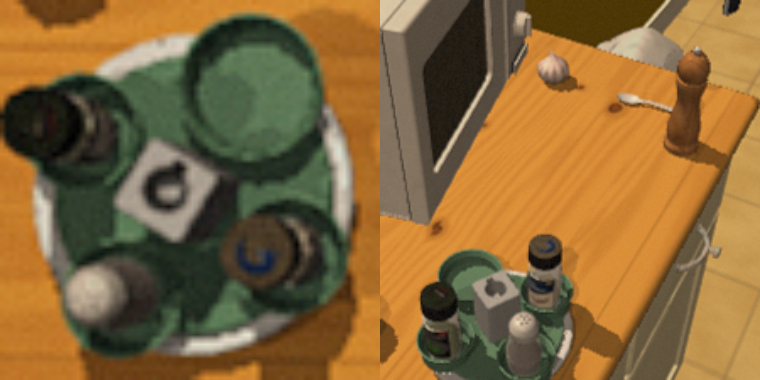

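The pictures show the salt and both jars upright in their cups, the wide cup empty, and the mill standing with its knob at (697,52). Now the mill.

```bash
python3 -m crank '[8.5,-0.04,0.03,2,0, 8.5,0,0,3,0, 8.5,0,0,3,0, 8.5,0,0,2.3,0, 8.5,0,0,1.2,0, 8.5,0,0,0.4,0, 8.5,0,0,0,0, 8.5,0,0,0,0]' 40
python3 -m crank '[7,0,0,0,0, 5,0,0,0,0, 3,0,0,0,0, 3,0,0,0,0, 3,0,0,0,0, 3,0,0,0,0, 3,0,0,0,0, 3,0,0,0,0]' 50
python3 -m crank '[3,0,0,-0.3,0, 3,0,0,-1,0, 3,0,0,-2,0, 3,0,0,-3,0, 3,0,0,-3,0, 3,0,0,-2.2,0, 3,0,0,-1,0, 3,0,0,0,0]'
python3 -c "
from h import *
goto(.5684,.3267,.2665,60.7)"
```

```text
time_s: 44.72
position: [0.4404, -0.1069, 0.1385]
tool_rot: [[0.489, 0.872, 0.001], [0.872, -0.489, -0.001], [0.0, 0.001, -1.0]]
ft_force: [-0.3, -0.1, -0.6]
grip_width: 0.0851
gripper_force: 0.0
time_s: 45.38
position: [0.4403, -0.107, 0.1389]
tool_rot: [[0.489, 0.872, 0.002], [0.872, -0.489, -0.001], [0.0, 0.002, -1.0]]
ft_force: [-1.0, 1.0, 8.1]
grip_width: 0.0468
gripper_force: 50.3
time_s: 46.05
position: [0.4405, -0.107, 0.265]
tool_rot: [[0.489, 0.872, 0.004], [0.872, -0.489, -0.002], [0.0, 0.004, -1.0]]
ft_force: [-0.2, 0.1, -3.1]
grip_width: 0.0469
gripper_force: 52.1
at [ 0.4405 -0.107   0.265 ] yaw 60.73 shift cm [ 44.09 -10.05  -0.19] turn 0.0 q6 0.6 t 46.0
```

```bash
python3 -m crank '[3,1,-0.23,-1,0, 3,2,-0.456,-1,0, 3,3,-0.684,0,0, 3,3,-0.684,0,0, 3,3,-0.684,0,0, 3,3,-0.684,0,0, 3,3,-0.684,0,0, 3,3,-0.684,0,0]'
python3 -m crank '[3,3,-0.684,0,0, 3,3,-0.684,0,0, 3,3,-0.684,0,0, 3,3,-0.684,0,0, 3,3,-0.684,0,0, 3,3,-0.684,0,0, 3,2.6,-0.6,0,0, 3,1.5,-0.34,0,0]'
python3 -m crank '[3,1,-0.22,0,0, 3,0,0,0,0, 3,0,0,0,0, 3,0,0,0,0, 3,0,0,0,0, 3,0,0,0,0, 3,0,0,0,0, 3,0,0,0,0]'
python3 - <<'E'
from h import *
goto(.5684,.3267,.165,60.7)
p=shot('top');q=shot('scene');im=cv2.cvtColor(p['color'],cv2.COLOR_RGB2BGR);iq=cv2.cvtColor(q['color'],cv2.COLOR_RGB2BGR)
a=cv2.resize(im[185:265,125:205],(380,380));b=cv2.resize(iq[180:300,170:290],(420,420))[:380]
cv2.imwrite('pics/t8.png',np.hstack([a,b]))
E
```

```text
time_s: 46.72
position: [0.5006, 0.1014, 0.2815]
tool_rot: [[0.489, 0.872, -0.002], [0.872, -0.489, 0.0], [-0.001, -0.002, -1.0]]
ft_force: [0.4, -0.1, -2.5]
grip_width: 0.0468
gripper_force: 52.2
time_s: 47.38
position: [0.5648, 0.3198, 0.2805]
tool_rot: [[0.487, 0.873, -0.003], [0.873, -0.487, -0.0], [-0.002, -0.002, -1.0]]
ft_force: [0.1, -0.6, -3.0]
grip_width: 0.047
gripper_force: 52.2
time_s: 48.05
position: [0.5679, 0.3267, 0.283]
tool_rot: [[0.489, 0.872, 0.0], [0.872, -0.489, 0.0], [0.0, 0.0, -1.0]]
ft_force: [-0.4, -0.5, -2.4]
grip_width: 0.0466
gripper_force: 52.2
at [0.5679 0.3267 0.283 ] yaw 60.69 shift cm [ 0.02  0.04 11.8 ] turn -0.0 q6 48.9 t 48.0
```

View pics/t8.png

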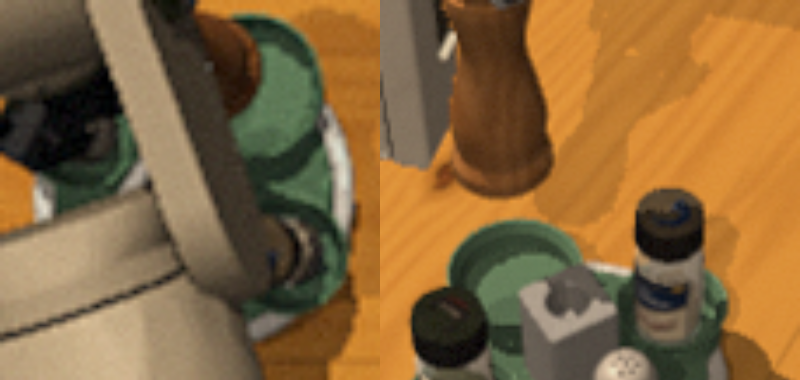

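The mill hangs over the wide cup, with its base centre at about (503,168) in the picture. I'll check for tilt and offset numerically.

```bash
python3 - <<'E'
from h import *
p=shot('scene');im=cv2.cvtColor(p['color'],cv2.COLOR_RGB2BGR);h=cv2.cvtColor(im,cv2.COLOR_BGR2HSV)
print(w2px(p,[.5679,.3267,.144]).round(1),w2px(p,[.5679,.3267,.27]).round(1))
m=(h[...,2]<165)&(h[...,0]<16)&(h[...,1]>90)
for z in(.15,.17,.19,.21,.23,.25):
    u,v=w2px(p,[.5679,.3267,z]);r=int(round(v));xs=[x for x in range(int(u)-20,int(u)+21) if m[r,x]]
    print(z,u.round(1),xs[0],xs[-1],(xs[0]+xs[-1])/2)
E
```

```text
[204.8 226.5] [200.5 178.5]
0.15 204.6 185 218 201.5
0.17 204.0 188 215 201.5
0.19 203.3 189 217 203.0
0.21 202.7 190 213 201.5
0.23 202.0 191 211 201.0
0.25 201.3 186 211 198.5
```

The mill is upright and on axis to within about 2 mm. Lowering.

```bash
python3 -m crank '[3,0.02,0.03,1,0, 3,0,0,2,0, 3,0,0,2.5,0, 3,0,0,2.2,0, 3,0,0,1.2,0, 3,0,0,0.7,0, 3,0,0,0.5,0, 3,0,0,0.3,0]'
python3 -m crank '[3,0,0,0.2,0, 3,0,0,0.2,0, 3,0,0,0.2,0, 3,0,0,0.2,0, 3,0,0,0.1,0, 3,0,0,0,0, 3,0,0,0,0, 3,0,0,0,0]'
```

```text
time_s: 48.87
position: [0.5684, 0.3271, 0.1785]
tool_rot: [[0.489, 0.872, 0.0], [0.872, -0.489, 0.0], [0.0, 0.0, -1.0]]
ft_force: [0.6, -0.0, -2.0]
grip_width: 0.0471
gripper_force: 52.2
time_s: 49.53
position: [0.5684, 0.3271, 0.17]
tool_rot: [[0.489, 0.872, 0.0], [0.872, -0.489, 0.0], [0.0, 0.0, -1.0]]
ft_force: [0.2, 0.3, -2.7]
grip_width: 0.0465
gripper_force: 52.2
```

```bash
python3 -m crank '[3,0,0,0.1,0, 3,0,0,0.1,0, 3,0,0,0.1,0, 3,0,0,0.05,0, 3,0,0,0.05,0, 3,0,0,0,0, 3,0,0,0,0, 3,0,0,0,0]'
```

```text
time_s: 50.2
position: [0.5683, 0.3271, 0.1659]
tool_rot: [[0.489, 0.872, 0.0], [0.872, -0.489, 0.0], [0.0, 0.0, -1.0]]
ft_force: [0.2, 0.7, -2.9]
grip_width: 0.0468
gripper_force: 52.2
```

```bash
python3 -m crank '[3,0,0,0.05,0, 3,0,0,0.05,0, 3,0,0,0.05,0, 3,0,0,0,0, 3,0,0,0,0, 3,0,0,0,0, 3,0,0,0,0, 3,0,0,0,0]'
```

```text
time_s: 50.87
position: [0.5684, 0.3273, 0.165]
tool_rot: [[0.489, 0.872, 0.001], [0.872, -0.489, 0.001], [0.001, 0.001, -1.0]]
ft_force: [-1.4, 0.2, 4.7]
grip_width: 0.0469
gripper_force: 52.8
```

```bash
python3 -m crank '[5.2,0,0,0,0, 6,0,0,0,0, 7,0,0,0,0, 8.5,0,0,0,0, 8.5,0,0,0,0, 8.5,0,0,0,0, 8.5,0,0,-1,0, 8.5,0,0,-2,0]'
python3 -m crank '[8.5,0,0,-3,0, 8.5,0,0,-3,0, 8.5,0,0,-3,0, 8.5,-2.5,1,0,0, 8.5,-3.5,1,0,0, 8.5,-3.5,1,0,0, 8.5,-3.5,1,0,0, 8.5,-3.5,1,0,0]'
python3 -m crank '[8.5,-3.5,1,0,0, 8.5,-3.5,1,0,0, 8.5,-3.5,1,0,0, 8.5,-2.5,1,0,0, 8.5,0,0,0,0, 8.5,0,0,0,0, 8.5,0,0,0,0, 8.5,0,0,0,0]'
python3 - <<'E'
from h import *
p=shot('top');q=shot('scene');im=cv2.cvtColor(p['color'],cv2.COLOR_RGB2BGR);iq=cv2.cvtColor(q['color'],cv2.COLOR_RGB2BGR)
for X,h in(((.5684,.3267),.188),((.4444,.396),.116),((.5397,.4229),.131),((.4713,.3007),.131)):
    for m,I in((im,p),(iq,q)):
        u,v=w2px(I,[*X,h]);cv2.circle(m,(int(round(u)),int(round(v))),1,(0,0,255),-1)
a=cv2.resize(im[185:265,125:205],(400,400));b=cv2.resize(iq[200:320,160:280],(400,400))
cv2.imwrite('pics/t9.png',np.hstack([a,b]))
E
```

```text
time_s: 51.53
position: [0.5675, 0.3267, 0.1929]
tool_rot: [[0.489, 0.872, -0.004], [0.872, -0.489, -0.002], [-0.004, -0.003, -1.0]]
ft_force: [0.9, 0.2, 0.7]
grip_width: 0.085
gripper_force: 0.0
time_s: 52.2
position: [0.5304, 0.1573, 0.2852]
tool_rot: [[0.489, 0.872, 0.001], [0.872, -0.489, 0.0], [0.001, 0.001, -1.0]]
ft_force: [1.0, -0.2, 0.1]
grip_width: 0.085
gripper_force: 0.0
time_s: 52.87
position: [0.5026, 0.0267, 0.2846]
tool_rot: [[0.488, 0.873, 0.0], [0.873, -0.488, 0.0], [0.0, 0.0, -1.0]]
ft_force: [0.7, 0.4, 0.3]
grip_width: 0.0849
gripper_force: 0.0
```

View pics/t9.png

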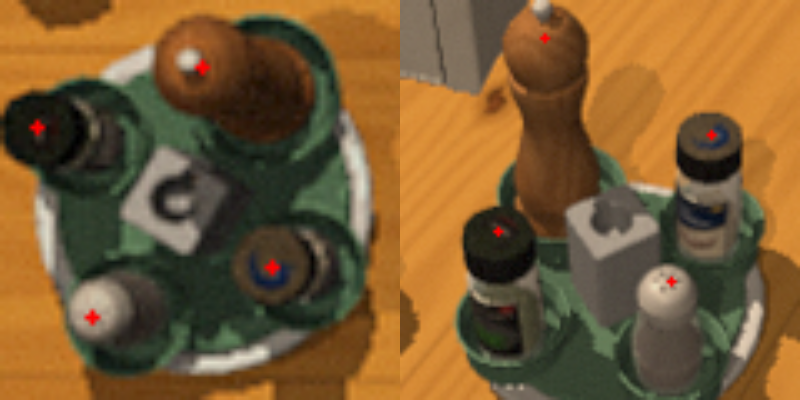

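All four are upright in their cups. The marks sit on the caps; the mill's mark was drawn 26 mm too low, which explains its offset at (203,68) against the knob at (190,60). Handing in.

```bash
python3 -c "
from h import *
print(env.close_job())"
```

```text
the job is handed in; nothing more can be done
None
```

The job is handed in at about 53 s: the caddy is seated on the turntable, with the mill in the wide cup, the salt across from it and a spice jar on each side, all upright in the last pictures; `env.close_job()` returned no verdict.

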